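# Put the paint-room tins back in their drip trays

### The job

Stand each of the four tins in the black drip tray that matches its outline: the large round tin in the large round tray, the small round one in the small round tray, the square one in the square tray and the oblong can in the oblong tray, each flat on its tray's floor within the rim. Keep the tins upright throughout and set them down gently without dropping them, in any order; leave the white mixing cup and the spray gun on its stand where they are.

Things in the scene. Friction and masses are not known exactly. Their poses are not given: they have to be found in the camera images.
- paint_tin: The large round tin: bare tinplate, blank paper label, flat press-in metal lid; 60 mm diameter, 81 mm high, about 0.3 kg. Origin at the centre of its underside, z up. Loose. 
- hardener_tin: The small round tin: bare tinplate, blank paper label, 42 mm diameter and 56 mm high, with a black screw cap (24 mm diameter) in the middle of its top reaching 68 mm; about 0.12 kg. Origin at the centre of its underside, z up. Loose. 
- square_tin: The square tin: bare tinplate, blank paper label, 46 x 46 mm in plan (sides along its x and y), 64 mm high, with a black screw cap (24 mm diameter) in the middle of its top reaching 78 mm; about 0.2 kg. Origin at the centre of its underside, z up. Loose. 
- flat_can: The oblong can: bare tinplate, blank paper label, 42 mm along its x, 84 mm along its y, 70 mm high, with a black screw cap (24 mm diameter) 24 mm off centre towards its +y, reaching 84 mm; about 0.3 kg. Either way round in its tray is fine. Origin at the centre of its underside, z up. Loose. 
- paint_tray: The large round drip tray, black plastic: 86 mm outside, 78 mm inside diameter; for the large round tin. Fixed to the bench; 3 mm thick floor, rim 4 mm thick and 9 mm high over the bench. Origin at the centre of its underside, z up. 
- hardener_tray: The small round drip tray, black plastic: 68 mm outside, 60 mm inside diameter; for the small round tin. Fixed to the bench; 3 mm thick floor, rim 4 mm thick and 9 mm high over the bench. Origin at the centre of its underside, z up. 
- square_tray: The square drip tray, black plastic: 72 x 72 mm outside, 64 x 64 mm inside, sides along its x and y; for the square tin. Fixed to the bench; 3 mm thick floor, rim 4 mm thick and 9 mm high over the bench. Origin at the centre of its underside, z up. 
- flat_tray: The oblong drip tray, black plastic: 68 mm along its x and 110 mm along its y outside, 60 x 102 mm inside; for the oblong can. Fixed to the bench; 3 mm thick floor, rim 4 mm thick and 9 mm high over the bench. Origin at the centre of its underside, z up. 
- mixing_cup: An empty open white plastic mixing cup, 72 mm across the rim, 80 mm high, light; stands among the tins and trays. Not part of the job. Origin at the centre of its underside, z up. Loose.
- gun_stand: A blue spray gun with a black cup on a steel stand, 130 x 110 mm at the foot, 270 mm high in all, at the right-hand edge of the work. Not part of the job. Origin at the centre of its underside, z up. Loose.
Not all that is in view belongs to the job. What is shaped like the paint_tray but pink or purple is not meant.

How it is judged:
At the end, for the whole second after the job is handed in: Each tin stands upright (within 0.06 rad), flat on the floor of its own matching tray (underside less than 6 mm above the tray's underside, centre within 14 mm of the tray's), released and at rest; the mixing cup and gun stand are upright and within 20 mm of where they stood (horizontal distance between paint_tin and paint_tray below 0.014 m and z of paint_tin in the frame of paint_tray below 0.006 m and angle between each of paint_tin, hardener_tin, square_tin, flat_can's own z axis and vertical below 0.06 rad and linear speed of each of paint_tin, hardener_tin, square_tin, flat_can below 0.02 m/s and angular speed of each of paint_tin, hardener_tin, square_tin, flat_can below 0.2 rad/s and horizontal distance between hardener_tin and hardener_tray below 0.014 m and z of hardener_tin in the frame of hardener_tray below 0.006 m and horizontal distance between square_tin and square_tray below 0.014 m and z of square_tin in the frame of square_tray below 0.006 m and horizontal distance between flat_can and flat_tray below 0.014 m and z of flat_can in the frame of flat_tray below 0.006 m and distance of each of mixing_cup, gun_stand from where it was at the start of the episode below 0.02 m and angle between each of mixing_cup, gun_stand's own z axis and vertical below 0.15 rad); the robot touches nothing.
It fails at once if A tin was tipped (more than about 30 degrees off upright) (angle between any of paint_tin, hardener_tin, square_tin, flat_can's own z axis and vertical above 0.52 rad).
It fails at once if A tin was dropped: let go and falling (or thrown) at over 0.5 m/s, that is, from more than about 13 mm ((linear speed of paint_tin above 0.5 m/s and contact force between paint_tin and the fingers below 0.05 N) or (linear speed of hardener_tin above 0.5 m/s and contact force between hardener_tin and the fingers below 0.05 N) or (linear speed of square_tin above 0.5 m/s and contact force between square_tin and the fingers below 0.05 N) or (linear speed of flat_can above 0.5 m/s and contact force between flat_can and the fingers below 0.05 N)).
It fails at once if A tin was slammed into a tray (over 60 N between them) (contact force between any of paint_tin, hardener_tin, square_tin, flat_can and paint_tray above 60 N or contact force between any of paint_tin, hardener_tin, square_tin, flat_can and hardener_tray above 60 N or contact force between any of paint_tin, hardener_tin, square_tin, flat_can and square_tray above 60 N or contact force between any of paint_tin, hardener_tin, square_tin, flat_can and flat_tray above 60 N).
It fails at once if The mixing cup or the spray gun's stand was shifted by more than 20 mm or knocked over (distance of any of mixing_cup, gun_stand from where it was at the start of the episode above 0.02 m or angle between any of mixing_cup, gun_stand's own z axis and vertical above 0.3 rad).
It also fails if it takes over 106 s, if anything falls off the work surface, if the arm or the gripper's body presses on something with over 40 N, if the wrist force passes 120 N, or if a joint passes its speed limit or range.

### The arm

A 6-joint arm with a two-finger parallel gripper is mounted at the origin on the work surface. World frame = base frame: x ahead of the robot, y to its left, z up, the work surface at z = 0. Lengths are in m, angles in rad, forces in N, time in s.
With the tool pointing down it reaches from about 0.325 to 0.85 m from the base axis. Payload 4.4 kg.
Tool frame: the origin (TCP) lies on the centre line of the jaws, within the pads' length; the fingertips stand 19 mm ahead of it and the grasp point (between the pads) is the TCP; z points along the fingers, y is the line along which they close (so a half turn about z gives the same grasp; the last joint's range is limited). The gripper opens to 94 mm and grips with 3 to 60 N. Pads are 16 mm wide; open, the fingers measure 119 mm over their backs; the gripper's body (75 mm by 177 mm) begins 78 mm behind the grasp point.
Start: joints at [-0.15, 0.207, 1.542, -0, 1.393, -0.15], TCP at [0.575, -0, 0.224] pointing down, gripper open.
Joint ranges: [-2.73, 2.73], [-0.86, 2.22], [0.23, 2.46], [-1.11, 4.25], [0.08, 2.63], [-2.82, 2.82]. Speed limits (rad/s): [2.79, 2.79, 3.14, 3.14, 3.14, 3.14].

### API

Orientations are given as a unit quaternion [w, x, y, z].
In Python, from plant import env gives the robot as it stands. The module is installed in compiled form; this text tells all that it offers.
- The arm moves only by the tool arm_command, never from a script. Its argument "plan" is a list of rows, each an object with "slide": the shift along the tool's x, y, z normalised to -1 to 1, where 1 is 12 cm, a list of three; "delta_rot": the turn, a rotation vector about the tool's x, y, z normalised to -1 to 1, where 1 is 90 degrees, a list of three. In form: [{"slide": [tx, ty, tz], "delta_rot": [wx, wy, wz]}, ...]. A call has exactly 10 rows; each row is the pose to reach, as a shift and turn from the pose commanded when the call began, along the tool's axes at that moment; what a row does not reach only later rows make up. A row lasts 1/8 s, in which the tool goes at most 62.5 mm and 10.7 degrees, less where a joint would pass 70% of its speed; a pose out of reach is approached as far as the arm can. A call with a number of a shift or a turn outside -1 to 1 is refused whole. A call with a gripper value outside its range is refused whole. "claw" is the closure, from 0 (fully open) to 1 (shut), set as the call begins (left out, the last holds). The fingers move at their own pace and stop on an object; "squeeze" is the grip in N (left out, the last holds). Time passes only in rows, so rows that repeat a pose let the fingers close, or fill a call up. It gives the time, the measured TCP pose, the force, the opening and the grip force at its end, in the units of the state.
- env.get_state(): the state, without advancing time (a new reading comes with each control period).
- env.grab_frame(name): name is "scene" or "side" or "wrist"; returns a dict with "img" (400x640x3 uint8, red, green, blue), "fx", "fy", "cx", "cy" (pixels), "cam_to_world" (4x4, takes a point from camera to world coordinates). Camera axes: x right, y up, looking along -z (the intrinsics and any distortion apply to the point x, -y, -z); pixel columns grow to the right and rows downward; lengths in m; the calibration is good to about 2 mm. A picture is of the moment at which its call begins. There is no depth.
- env.close_job(): hands the job in; it is judged then, once.
The state is a dict: "clock": time; "joint_pos": joint angles; "dq": joint speeds; "effort": joint torques, N m; "position": TCP position; "tool_rot": TCP orientation; "force": force on the tool from outside, world axes, zero at the start; "moment": the same for the moment, N m; "width": finger opening in m; "grasp_force": force on a finger pad.
Only numpy, scipy, OpenCV 4.12 (cv2) and the standard library are available. Lean on these libraries where they do the work, as an engineer would, in place of code of your own. Each camera call takes 0.05 s, during which the arm holds its last target. There are 200 camera calls.

## Working session

There is one attempt and no reset: what is moved stays moved. The work goes in short steps, Python scripts to look and compute and a tool call to move; the robot and the scene stay as the last step left them, time stands still between calls to the robot, and variables do not carry over. Pictures are saved under pics/ and viewed, at most 14 in all, crops included, and the job is handed in when it is done.

Besides the shell and the picture viewer there is one more tool, called after "Emit:" as name(argument=value, ...) on one line, values as JSON. arm_command: Moves the arm, as the interface text tells. Its arguments: {"type":"object","properties":{"plan":{"type":"array"},"claw":{"type":"number"},"squeeze":{"type":"number"}},"required":["plan"]}

```bash
mkdir -p pics && cat > h.py <<'E'
import numpy as np, cv2
from plant import env
def grab(n):
    f=env.grab_frame(n); return f
def save(f,name): cv2.imwrite('pics/'+name,cv2.cvtColor(f['img'],cv2.COLOR_RGB2BGR))
def ray(f,u,v):
    T=np.array(f['cam_to_world']); d=np.array([(u-f['cx'])/f['fx'],-(v-f['cy'])/f['fy'],-1.])
    return T[:3,3],T[:3,:3]@d
def onz(f,u,v,z):
    o,d=ray(f,u,v); return o+d*(z-o[2])/d[2]
def proj(f,p):
    T=np.array(f['cam_to_world']); c=T[:3,:3].T@(np.array(p)-T[:3,3])
    return f['cx']+f['fx']*c[0]/-c[2], f['cy']-f['fy']*c[1]/-c[2]
def tri(r1,r2):
    A=[];b=[]
    for o,d in (r1,r2):
        d=d/np.linalg.norm(d);P=np.eye(3)-np.outer(d,d);A.append(P);b.append(P@o)
    return np.linalg.lstsq(np.vstack(A),np.hstack(b),rcond=None)[0]
E
python3 - <<'E'
from h import *
import pickle
F={}
for n in ('scene','side','wrist'):
    f=F[n]=grab(n); save(f,n+'0.png'); print(n,{k:(v if k!='cam_to_world' else np.round(v,3).tolist()) for k,v in f.items() if k!='img'})
pickle.dump(F,open('f0.pkl','wb'))
s=env.get_state();print({k:np.round(v,3).tolist() for k,v in s.items()})
E
```

```text
scene {'fx': 460.1013354208918, 'fy': 460.1013354208918, 'cx': 318.465618006126, 'cy': 202.4057280519204, 'cam_to_world': [[-0.882, -0.28, 0.379, 1.037], [0.472, -0.526, 0.708, 0.708], [0.001, 0.803, 0.596, 0.733], [0.0, 0.0, 0.0, 1.0]]}
side {'fx': 363.90239142342284, 'fy': 363.90239142342284, 'cx': 310.40041269295506, 'cy': 200.75510695691534, 'cam_to_world': [[0.943, 0.257, -0.211, 0.338], [-0.333, 0.745, -0.578, -0.868], [0.009, 0.615, 0.788, 0.995], [0.0, 0.0, 0.0, 1.0]]}
wrist {'fx': 285.9749266205382, 'fy': 285.9749266205382, 'cx': 321.64931893219585, 'cy': 202.97481925026, 'cam_to_world': [[1.0, -0.001, 0.002, 0.575], [0.0, 0.968, 0.249, 0.073], [-0.002, -0.249, 0.968, 0.384], [0.0, 0.0, 0.0, 1.0]]}
{'clock': 0.15, 'joint_pos': [-0.151, 0.207, 1.543, 0.0, 1.393, -0.151], 'dq': [0.0, -0.002, -0.004, -0.001, 0.001, -0.001], 'effort': [0.0, -37.131, -28.181, 0.07, 0.033, -0.0], 'position': [0.574, 0.0, 0.224], 'tool_rot': [-0.001, 0.707, 0.707, -0.001], 'force': [-1.258, -0.352, 0.492], 'moment': [-0.003, 0.005, 0.034], 'grasp_force': 0.0, 'width': 0.094}
```

View pics/scene0.png

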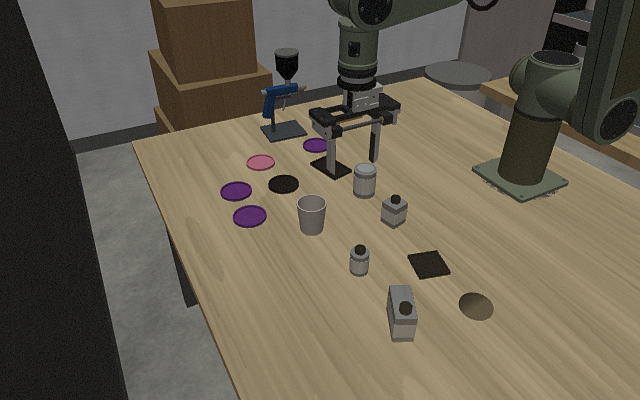

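View pics/side0.png

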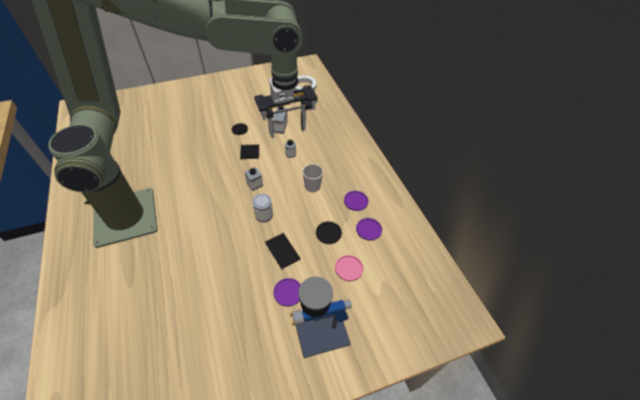

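View pics/wrist0.png

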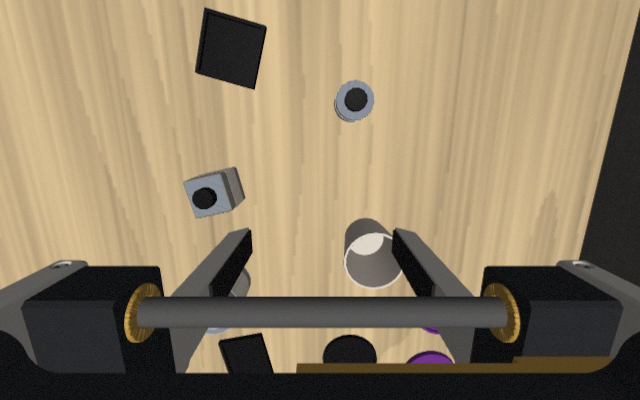

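Scene and side views both show the four tins, four black trays (scene: large round at 283,184; oblong at 330,167; square at 428,264; small round at 476,306, glossy), the cup at (312,215) and the gun at (285,100). The wrist view shows the hardener tin at (355,100), the square tin at (207,195), the square tray at (232,48) and the cup at (372,250).

```bash
python3 - <<'E'
from h import *
import pickle
F=pickle.load(open('f0.pkl','rb'));S,D,W=F['scene'],F['side'],F['wrist']
P={'paint_tray':((283,184),(329,233)),'flat_tray':((330,167),(283,250)),'square_tray':((428,264),(250,152)),'hard_tray':((476,306),(240,129)),
'paint_top':((365,169),(262,202)),'hard_cap':((360,249),(290.5,142.5)),'sq_cap':((395.5,199),(253,171)),'cup_rim':((312,203),(313,173)),'flat_cap':((405.5,308),(280,112))}
for k,(a,b) in P.items():
    p=tri(ray(S,*a),ray(D,*b)); print(k,p.round(3),'reproj',np.round(proj(S,p),1)-a,np.round(proj(D,p),1)-b)
# masks of dark blobs in the pictures
for n,f in F.items():
    m=(f['img'].max(2)<60).astype(np.uint8)
    c,_=cv2.findContours(m,0,2)
    for q in c:
        A=cv2.contourArea(q)
        if 40<A<6000:
            r=cv2.minAreaRect(q); u=r[0]; print(n,A,np.round(u,1),np.round(r[1],1),round(r[2]),'z9:',onz(f,*u,.009).round(3)[:2])
E
```

```text
paint_tray [ 0.618 -0.284  0.001] reproj [0.3 0. ] [0.2 0. ]
flat_tray [ 0.459 -0.297  0.003] reproj [0.3 0. ] [0.2 0. ]
square_tray [0.463 0.162 0.001] reproj [-0.1  0. ] [0. 0.]
hard_tray [0.456 0.305 0.002] reproj [-0.3  0.1] [-0.2 -0.1]
paint_top [ 0.438 -0.148  0.074] reproj [0.2 0. ] [0.2 0. ]
hard_cap [0.61  0.101 0.061] reproj [-0.1  0. ] [0. 0.]
sq_cap [ 0.443 -0.003  0.07 ] reproj [0. 0.] [0. 0.]
cup_rim [ 0.633 -0.081  0.073] reproj [-0.4  0. ] [-0.3  0. ]
flat_cap [0.623 0.281 0.063] reproj [0.1 0. ] [0.1 0. ]
scene 126.0 [405.  307.5] [13. 12.] 90 z9: [0.59  0.245]
scene 762.0 [428.9 264.2] [26.  39.1] 81 z9: [0.468 0.169]
scene 78.0 [360.  249.5] [ 9. 10.] 90 z9: [0.578 0.055]
scene 445.0 [177.3 267.4] [81.5 11.3] 68 z9: [ 0.967 -0.086]
scene 64.0 [395.5 199. ] [8. 9.] 90 z9: [ 0.388 -0.068]
scene 424.0 [283. 184.] [18. 30.] 90 z9: [ 0.623 -0.274]
scene 69.0 [495.2 185. ] [57.4  2.5] 34 z9: [0.104 0.008]
scene 359.5 [330.4 167.1] [39.3 17.7] 31 z9: [ 0.463 -0.289]
scene 110.0 [371.7 147. ] [ 4.9 29.9] 5 z9: [ 0.29  -0.331]
scene 4196.0 [369.   90.7] [ 73.3 217.9] 75 z9:
[... 791 characters left out ...]
434.0 [286.5 102.1] [22.6 59.4] 78 z9: [0.685 0.403]
side 266.5 [285.   81.3] [15.7 24.2] 87 z9: [0.724 0.553]
side 134.5 [262.  58.] [10. 18.] 90 z9: [0.674 0.777]
side 489.5 [285.5  39.5] [25. 25.] 90 z9: [0.836 0.91 ]
side 494.5 [104.2  58.8] [122.8   9.2] 74 z9: [-0.059  1.015]
side 151.0 [111.6   6.3] [23.5 10.4] 14 z9: [-0.016  1.591]
side 2302.5 [74.1 50. ] [111.5  24.3] 73 z9: [-0.2    1.148]
side 1319.0 [42.2 41. ] [111.   24.4] 58 z9: [-0.359  1.293]
wrist 1152.5 [349.5 348.5] [27. 53.] 90 z9: [ 0.618 -0.257]
wrist 368.5 [204.5 198. ] [20. 23.] 90 z9: [ 0.417 -0.016]
wrist 367.5 [355.5  99. ] [22. 21.] 90 z9: [0.616 0.11 ]
wrist 3922.0 [229.3  48.1] [64.1 69.4] 11 z9: [0.465 0.167]
```

Emit:
arm_command(plan=[{"slide":[0,-1,-1],"delta_rot":[0,0,1]},{"slide":[0,-1,-1],"delta_rot":[0,0,1]},{"slide":[0,-1,-1],"delta_rot":[0,0,1]},{"slide":[0,-1,-1],"delta_rot":[0,0,1]},{"slide":[0,-1,-1],"delta_rot":[0,0,1]},{"slide":[0,-1,-1],"delta_rot":[0,0,1]},{"slide":[0,-1,-1],"delta_rot":[0,0,1]},{"slide":[0,-1,-1],"delta_rot":[0,0,1]},{"slide":[0,-1,-1],"delta_rot":[0,0,1]},{"slide":[0,-1,-1],"delta_rot":[0,0,1]}], claw=0, squeeze=20)

```text
clock: 1.4
position: [0.4548, 0.0, 0.3441]
tool_rot: [-0.0, 1.0, 0.0, -0.0]
force: [0.3, -0.6, 0.2]
width: 0.0942
grasp_force: 0.0
```

```bash
python3 - <<'E'
from h import *
import pickle
f=grab('wrist');save(f,'w1.png');pickle.dump(f,open('w1.pkl','wb'))
s=env.get_state();print(s['position'].round(4) if hasattr(s['position'],'round') else s['position'],s['tool_rot'],s['joint_pos'],s['clock'],s['force'])
print(np.round(f['cam_to_world'],3))
E
```

```text
[0.4548 0.     0.3442] [-5.10926059e-05  9.99999759e-01  6.32565287e-04 -2.82885031e-04] [-1.90604836e-01 -1.26017663e-01  1.64298738e+00 -7.22644942e-06
  1.62519782e+00  1.37892597e+00] 1.45 [-0.77181828 -0.19130677 -0.15507971]
[[ 0.001  0.968  0.25   0.528]
 [-1.     0.001  0.     0.001]
 [-0.    -0.25   0.968  0.504]
 [ 0.     0.     0.     1.   ]]
```

Emit:
arm_command(plan=[{"slide":[-0.7,0,0],"delta_rot":[0,0,0]},{"slide":[-0.7,0,0],"delta_rot":[0,0,0]},{"slide":[-0.7,0,0],"delta_rot":[0,0,0]},{"slide":[-0.7,0,0],"delta_rot":[0,0,0]},{"slide":[-0.7,0,0],"delta_rot":[0,0,0]},{"slide":[-0.7,0,0],"delta_rot":[0,0,0]},{"slide":[-0.7,0,0],"delta_rot":[0,0,0]},{"slide":[-0.7,0,0],"delta_rot":[0,0,0]},{"slide":[-0.7,0,0],"delta_rot":[0,0,0]},{"slide":[-0.7,0,0],"delta_rot":[0,0,0]}])

```text
clock: 2.7
position: [0.371, -0.0, 0.3445]
tool_rot: [0.0, 1.0, -0.0, 0.0]
force: [-0.5, 0.4, -0.1]
width: 0.094
grasp_force: 0.0
```

```bash
python3 - <<'E'
from h import *
import pickle
f=grab('wrist');save(f,'w2.png');pickle.dump(f,open('w2.pkl','wb'))
s=env.get_state();print(s['position'],s['tool_rot'],s['joint_pos'],s['clock'])
print(np.round(f['cam_to_world'],3))
E
```

```text
[ 3.70995356e-01 -2.54924015e-05  3.44460064e-01] [ 1.17889543e-05  9.99999999e-01 -2.53497169e-05  2.17667624e-05] [-2.34548222e-01 -3.25316970e-01  1.80161678e+00 -1.28735735e-05
  1.66524503e+00  1.33629759e+00] 2.75
[[ 0.     0.968  0.249  0.444]
 [-1.     0.    -0.     0.001]
 [-0.    -0.249  0.968  0.505]
 [ 0.     0.     0.     1.   ]]
```

View pics/w1.png

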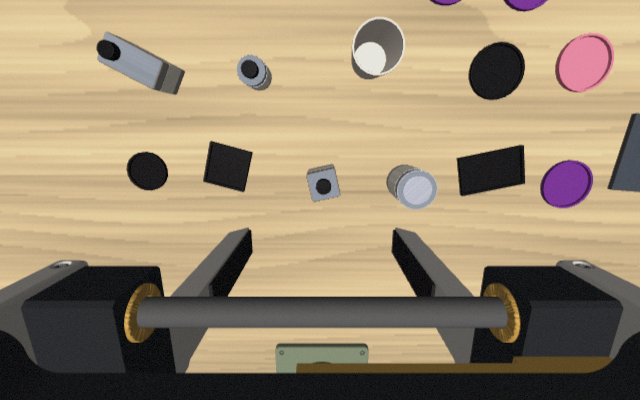

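View pics/w2.png

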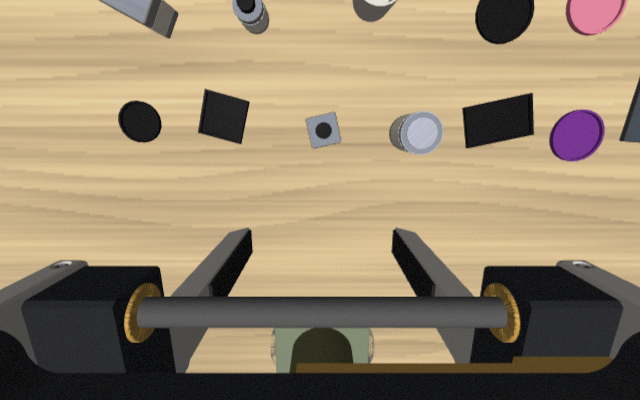

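Both wrist pictures show everything cleanly: in w1 the trays lie at (147,171), (228,166), (492,170), (497,71), tin tops at (323,185), (416,188), (250,68), flat can cap (108,50), cup (378,46). In w2 the lower row appears again, shifted up by about 50 px.

```bash
python3 - <<'E'
from h import *
import pickle
W1,W2=[pickle.load(open(n,'rb')) for n in('w1.pkl','w2.pkl')]
C={}
for n,f in (('w1',W1),('w2',W2)):
    m=(f['img'].max(2)<58).astype(np.uint8); m[225:]=0
    c,_=cv2.findContours(m,0,2)
    for q in c:
        if cv2.contourArea(q)>100:
            r=cv2.minAreaRect(q); u=np.array(r[0])
            # outline taken to rim plane
            pts=np.array([onz(f,*p,.009)[:2] for p in q[:,0].astype(float)]); R=cv2.minAreaRect(pts.astype(np.float32)*1000)
            print(n,'px',u.round(1),'z9 rect c',np.round(R[0],0),'size',np.round(R[1],0),'ang',round(R[2],1), 'corners', cv2.boxPoints(R).round(0).tolist() if 1500<cv2.contourArea(q) else '')
# stereo heights by hand points
st={'hard_tray':((147.5,171),(139.5,121.5)),'sq_cap':((323,186.5),(323,130)),'paint_lid':((418,188.5),(422,131.5)),'sqtray_corner_top':((213,142),(205,90)),'flattray_tr':((523,146),(532,94)),'sq_corner tl':((307,170),(306,118))}
for k,(a,b) in st.items(): print(k,tri(ray(W1,*a),ray(W2,*b)).round(3))
for k,a,z in (('hardcap',(249.5,69),.068),('flatcap',(108,50),.084),('sqcap',(323,186.5),.078),('paintlid',(418,188.5),.081),('cuprim',(378,45.5),.08),('flat topcorner',(104,33),.07),('flat c2',(178.5,66.5),.07),('flat c3',(165,89),.07),('flat c4',(97,53),.07),('gun1',(634,114),.0),('gun2',(610,188),0),('sq1',(307,170),.064),('sq2',(334,164),.064),('sq3',(340,195),.064),('sq4',(313,201),.064)):
    print(k,onz(W1,*a,z).round(3))
F=pickle.load(open('f0.pkl','rb'))
for p in ((261,130),(284,141),(307,131),(283,122)): print('gun scene',onz(F['scene'],*p,0.005).round(3))
E
```

```text
w1 px [323. 186.] z9 rect c [431.  -1.] size [25. 25.] ang 0.1 corners 
w1 px [147.  170.5] z9 rect c [457. 305.] size [64. 68.] ang 7.0 corners 
w1 px [491.7 170. ] z9 rect c [ 459. -293.] size [ 67. 112.] ang 12.0 corners [[414.0, -245.0], [437.0, -355.0], [503.0, -341.0], [480.0, -231.0]]
w1 px [227. 166.] z9 rect c [465. 165.] size [72. 71.] ang 74.9 corners [[421.0, 139.0], [490.0, 121.0], [508.0, 190.0], [440.0, 208.0]]
w1 px [621.6 150.9] z9 rect c [ 490. -511.] size [  6. 125.] ang 85.8 corners 
w1 px [250.  69.] z9 rect c [621. 116.] size [24. 26.] ang 0.1 corners 
w1 px [496.6  70.7] z9 rect c [ 618. -278.] size [82. 86.] ang 18.4 corners [[565.0, -250.0], [592.0, -332.0], [671.0, -306.0], [643.0, -224.0]]
w1 px [108.4  50. ] z9 rect c [648. 337.] size [34. 26.] ang 76.7 corners 
w2 px [323. 130.] z9 rect c [443.  -1.] size [23. 24.] ang 0.0 corners 
w2 px [139.5 121. ] z9 rect c [456. 305.] size [68. 65.] ang 82.0 corners 
w2 px [498.6 120.4] z9 rect c [ 458. -293.] size [ 66. 112.] ang 12.0 corners [[414.0, -245.0], [437.0, -355.0], [501.0, -341.0], [478.0, -231.0]]
w2 px
[... 483 characters left out ...]
.075]
paint_lid [ 0.441 -0.144  0.08 ]
sqtray_corner_top [0.506 0.189 0.006]
flattray_tr [ 0.5   -0.344  0.005]
sq_corner tl [0.462 0.026 0.027]
hardcap [0.61  0.103 0.068]
flatcap [0.63  0.286 0.084]
sqcap [ 0.444 -0.001  0.078]
paintlid [ 0.441 -0.144  0.081]
cuprim [ 0.637 -0.074  0.08 ]
flat topcorner [0.654 0.298 0.07 ]
flat c2 [0.612 0.201 0.07 ]
flat c3 [0.583 0.224 0.07 ]
flat c4 [0.629 0.312 0.07 ]
gun1 [ 0.553 -0.525  0.   ]
gun2 [ 0.426 -0.517  0.   ]
sq1 [0.467 0.024 0.064]
sq2 [ 0.476 -0.018  0.064]
sq3 [ 0.427 -0.028  0.064]
sq4 [0.417 0.015 0.064]
gun scene [ 0.552 -0.608  0.005]
gun scene [ 0.515 -0.503  0.005]
gun scene [ 0.418 -0.529  0.005]
gun scene [ 0.462 -0.627  0.005]
```

```bash
cat >> h.py <<'E'
def go(x,y,z,th,p=None):
    "slide/rot from the present pose to a world target; th = heading of tool y in deg (mod 180)"
    from scipy.spatial.transform import Rotation as R
    s=env.get_state(); q=s['tool_rot']; M=R.from_quat([q[1],q[2],q[3],q[0]]).as_matrix()
    d=M.T@(np.array([x,y,z])-s['position']); t0=np.degrees(np.arctan2(M[1,1],M[0,1])); dt=(th-t0+90)%180-90
    print('pos',np.round(s['position'],4),'th',round(t0,1),'slide',(d/.12).round(3),'rot',round(-dt/90,3),'tilt',np.round(M[2],3),'w',round(s['width'],4),'t',s['clock'])
E
python3 - <<'E'
from h import *
import pickle
W=pickle.load(open('w1.pkl','rb')); save({'img':cv2.resize(W['img'][15:115,80:290],None,fx=3.8,fy=3.8,interpolation=cv2.INTER_CUBIC)},'crop1.png')
go(.444,-.001,.2245,-78)
E
```

```text
pos [ 0.371  -0.      0.3445] th -90.0 slide [0.608 0.008 1.   ] rot -0.133 tilt [ 0.  0. -1.] w 0.0939 t 2.75
```

View pics/crop1.png

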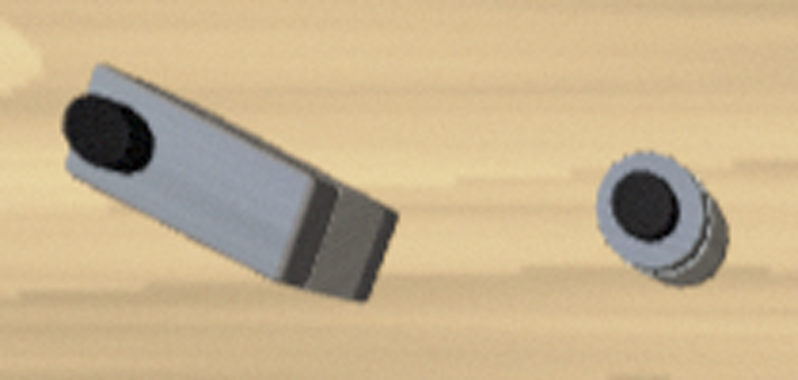

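Emit:
arm_command(plan=[{"slide":[0.61,0.01,1],"delta_rot":[0,0,-0.133]},{"slide":[0.61,0.01,1],"delta_rot":[0,0,-0.133]},{"slide":[0.61,0.01,1],"delta_rot":[0,0,-0.133]},{"slide":[0.61,0.01,1],"delta_rot":[0,0,-0.133]},{"slide":[0.61,0.01,1],"delta_rot":[0,0,-0.133]},{"slide":[0.61,0.01,1],"delta_rot":[0,0,-0.133]},{"slide":[0.61,0.01,1],"delta_rot":[0,0,-0.133]},{"slide":[0.61,0.01,1],"delta_rot":[0,0,-0.133]},{"slide":[0.61,0.01,1],"delta_rot":[0,0,-0.133]},{"slide":[0.61,0.01,1],"delta_rot":[0,0,-0.133]}])

```text
clock: 4.0
position: [0.4441, -0.0012, 0.2244]
tool_rot: [-0.0, 0.995, 0.104, -0.0]
force: [-0.2, 0.1, -0.7]
width: 0.0939
grasp_force: 0.0
```

```bash
python3 - <<'E'
from h import *
go(.444,-.001,.11,-78); go(.444,-.001,.045,-78)
E
```

```text
pos [ 0.4441 -0.0012  0.2244] th -78.0 slide [-0.001 -0.002  0.953] rot -0.0 tilt [-0. -0. -1.] w 0.0939 t 4.0
pos [ 0.4441 -0.0012  0.2244] th -78.0 slide [-1.000e-03 -2.000e-03  1.495e+00] rot -0.0 tilt [-0. -0. -1.] w 0.0939 t 4.0
```

The crop shows the oblong can's top with corners at crop (103,65), (318,177), (283,283), (68,172), and the hardener tin's top centred near (651,212). Now I go down on the square tin.

Emit:
arm_command(plan=[{"slide":[0,0,0.5],"delta_rot":[0,0,0]},{"slide":[0,0,0.9],"delta_rot":[0,0,0]},{"slide":[0,0,1],"delta_rot":[0,0,0]},{"slide":[0,0,1],"delta_rot":[0,0,0]},{"slide":[0,0,1],"delta_rot":[0,0,0]},{"slide":[0,0,1],"delta_rot":[0,0,0]},{"slide":[0,0,1],"delta_rot":[0,0,0]},{"slide":[0,0,1],"delta_rot":[0,0,0]},{"slide":[0,0,1],"delta_rot":[0,0,0]},{"slide":[0,0,1],"delta_rot":[0,0,0]}])

```text
clock: 5.25
position: [0.4441, -0.0012, 0.1044]
tool_rot: [-0.0, 0.995, 0.104, -0.0]
force: [0.8, -0.6, -0.4]
width: 0.0941
grasp_force: 0.0
```

```bash
python3 - <<'E'
from h import *
import pickle
W=pickle.load(open('w1.pkl','rb'))
P=[onz(W,80+x/3.8,15+y/3.8,.07)[:2] for x,y in((103,65),(318,177),(283,283),(68,172))]
P=np.array(P);print(P.round(3),P.mean(0).round(3)); 
for i in range(4): d=P[(i+1)%4]-P[i]; print(np.linalg.norm(d).round(3),np.degrees(np.arctan2(d[1],d[0])).round(1))
print('hard top',onz(W,80+651/3.8,15+212/3.8,.056).round(3))
# side+wrist rays for the flat can cap and hardener cap: heights
F=pickle.load(open('f0.pkl','rb'))
f=grab('wrist');save(f,'w3.png')
for k,a,b in(('flat',(108,50),(405.5,308)),('hard',(250,69),(360,249.5))): print(k,tri(ray(W,*a),ray(F['scene'],*b)).round(3))
go(.444,-.001,.045,-78)
E
```

```text
[[0.655 0.293]
 [0.619 0.221]
 [0.582 0.239]
 [0.62  0.312]] [0.619 0.266]
0.081 -117.0
0.041 153.6
0.082 62.6
0.04 -28.9
hard top [0.609 0.103 0.056]
flat [0.632 0.29  0.078]
hard [0.611 0.103 0.062]
pos [ 0.4441 -0.0012  0.1044] th -78.0 slide [-0.001 -0.002  0.495] rot -0.0 tilt [-0. -0. -1.] w 0.0944 t 5.3
```

View pics/w3.png

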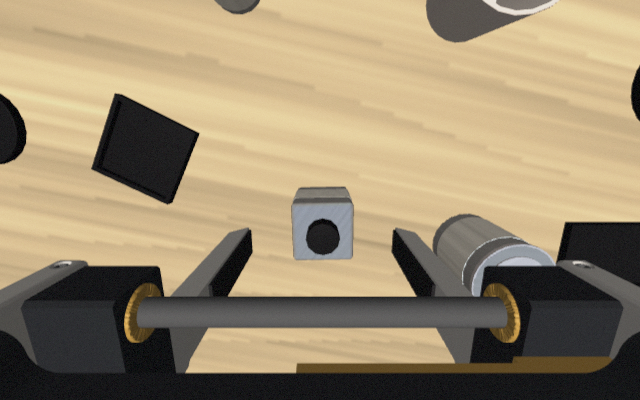

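The square tin stands centred and square between the open fingers (top centred near 323,230).

Emit:
arm_command(plan=[{"slide":[0,0,0.2],"delta_rot":[0,0,0]},{"slide":[0,0,0.4],"delta_rot":[0,0,0]},{"slide":[0,0,0.5],"delta_rot":[0,0,0]},{"slide":[0,0,0.5],"delta_rot":[0,0,0]},{"slide":[0,0,0.5],"delta_rot":[0,0,0]},{"slide":[0,0,0.5],"delta_rot":[0,0,0]},{"slide":[0,0,0.5],"delta_rot":[0,0,0]},{"slide":[0,0,0.5],"delta_rot":[0,0,0]},{"slide":[0,0,0.5],"delta_rot":[0,0,0]},{"slide":[0,0,0.5],"delta_rot":[0,0,0]}])

```text
clock: 6.55
position: [0.4442, -0.0012, 0.0445]
tool_rot: [-0.0, 0.995, 0.104, -0.0]
force: [0.3, -0.8, -0.4]
width: 0.0939
grasp_force: 0.0
```

Emit:
arm_command(plan=[{"slide":[0,0,0],"delta_rot":[0,0,0]},{"slide":[0,0,0],"delta_rot":[0,0,0]},{"slide":[0,0,0],"delta_rot":[0,0,0]},{"slide":[0,0,0],"delta_rot":[0,0,0]},{"slide":[0,0,0],"delta_rot":[0,0,0]},{"slide":[0,0,0],"delta_rot":[0,0,0]},{"slide":[0,0,0],"delta_rot":[0,0,0]},{"slide":[0,0,0],"delta_rot":[0,0,0]},{"slide":[0,0,0],"delta_rot":[0,0,0]},{"slide":[0,0,0],"delta_rot":[0,0,0]}], claw=1, squeeze=20)

```text
clock: 7.8
position: [0.4443, -0.0013, 0.0445]
tool_rot: [0.0, 0.995, 0.104, 0.0]
force: [0.2, -1.1, 0.7]
width: 0.0462
grasp_force: 19.9
```

```bash
python3 - <<'E'
from h import *
go(.4645,.165,.115,-105); go(.4645,.165,.0475,-105)
E
```

```text
pos [ 0.4443 -0.0013  0.0445] th -78.0 slide [ 0.452 -1.32  -0.588] rot 0.3 tilt [ 0.  0. -1.] w 0.0462 t 7.8
pos [ 0.4443 -0.0013  0.0445] th -78.0 slide [ 0.452 -1.321 -0.026] rot 0.3 tilt [ 0.  0. -1.] w 0.0462 t 7.8
```

Emit:
arm_command(plan=[{"slide":[0,0,-0.2],"delta_rot":[0,0,0]},{"slide":[0,0,-0.4],"delta_rot":[0,0,0]},{"slide":[0.1,-0.3,-0.5],"delta_rot":[0,0,0.1]},{"slide":[0.2,-0.6,-0.5],"delta_rot":[0,0,0.2]},{"slide":[0.3,-0.9,-0.5],"delta_rot":[0,0,0.3]},{"slide":[0.35,-1,-0.5],"delta_rot":[0,0,0.3]},{"slide":[0.4,-1,-0.5],"delta_rot":[0,0,0.3]},{"slide":[0.45,-1,-0.5],"delta_rot":[0,0,0.3]},{"slide":[0.45,-1,-0.5],"delta_rot":[0,0,0.3]},{"slide":[0.45,-1,-0.5],"delta_rot":[0,0,0.3]}])

```text
clock: 9.05
position: [0.4721, 0.1266, 0.1043]
tool_rot: [0.0, 0.991, -0.131, -0.0]
force: [0.2, 0.0, -1.9]
width: 0.0458
grasp_force: 19.9
```

```bash
python3 - <<'E'
from h import *
go(.4645,.165,.1,-105); go(.4645,.165,.0475,-105)
E
```

```text
pos [0.4721 0.1266 0.1043] th -105.1 slide [-0.144 -0.292  0.036] rot -0.001 tilt [-0.  0. -1.] w 0.0458 t 9.05
pos [0.4721 0.1266 0.1043] th -105.1 slide [-0.144 -0.292  0.473] rot -0.001 tilt [-0.  0. -1.] w 0.0458 t 9.05
```

Emit:
arm_command(plan=[{"slide":[-0.14,-0.29,0],"delta_rot":[0,0,0]},{"slide":[-0.14,-0.29,0],"delta_rot":[0,0,0]},{"slide":[-0.14,-0.29,0.1],"delta_rot":[0,0,0]},{"slide":[-0.14,-0.29,0.2],"delta_rot":[0,0,0]},{"slide":[-0.14,-0.29,0.3],"delta_rot":[0,0,0]},{"slide":[-0.14,-0.29,0.37],"delta_rot":[0,0,0]},{"slide":[-0.14,-0.29,0.42],"delta_rot":[0,0,0]},{"slide":[-0.14,-0.29,0.44],"delta_rot":[0,0,0]},{"slide":[-0.14,-0.29,0.46],"delta_rot":[0,0,0]},{"slide":[-0.14,-0.29,0.47],"delta_rot":[0,0,0]}])

```text
clock: 10.3
position: [0.4652, 0.1654, 0.0482]
tool_rot: [-0.0, 0.991, -0.131, 0.0]
force: [0.7, 0.4, -1.7]
width: 0.0458
grasp_force: 19.9
```

```bash
python3 - <<'E'
from h import *
go(.4645,.165,.0475,-105)
f=grab('wrist');save(f,'w4.png'); print(env.get_state()['force'])
E
```

```text
pos [0.4652 0.1654 0.0482] th -105.0 slide [-0.005  0.005  0.006] rot -0.0 tilt [ 0.001 -0.    -1.   ] w 0.0458 t 10.3
[ 0.05455527 -0.48394419 -1.84371345]
```

View pics/w4.png

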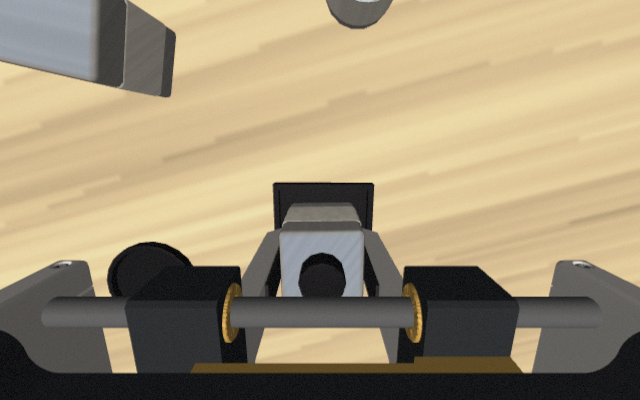

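The square tin is centred and aligned in its tray (tin between x 283 and 362, tray between 274 and 373). I release it and rise.

Emit:
arm_command(plan=[{"slide":[0,0,0],"delta_rot":[0,0,0]},{"slide":[0,0,0],"delta_rot":[0,0,0]},{"slide":[0,0,0],"delta_rot":[0,0,0]},{"slide":[0,0,0],"delta_rot":[0,0,0]},{"slide":[0,0,0],"delta_rot":[0,0,0]},{"slide":[0,0,-0.2],"delta_rot":[0,0,0]},{"slide":[0,0,-0.5],"delta_rot":[0,0,0]},{"slide":[0,0,-0.8],"delta_rot":[0,0,0]},{"slide":[0,0,-1],"delta_rot":[0,0,0]},{"slide":[0,0,-1],"delta_rot":[0,0,0]}], claw=0)

```text
clock: 11.6
position: [0.4667, 0.1657, 0.1702]
tool_rot: [-0.001, 0.991, -0.131, 0.003]
force: [0.8, -0.2, -0.4]
width: 0.0942
grasp_force: 0.0
```

```bash
python3 - <<'E'
from h import *
go(.61,.103,.16,-105); go(.61,.103,.16,-90)
E
```

```text
pos [0.4667 0.1657 0.1702] th -105.0 slide [1.288 0.195 0.091] rot -0.0 tilt [ 0.005 -0.002 -1.   ] w 0.0942 t 11.6
pos [0.4667 0.1657 0.1702] th -105.0 slide [1.288 0.195 0.091] rot -0.167 tilt [ 0.005 -0.002 -1.   ] w 0.0942 t 11.6
```

Emit:
arm_command(plan=[{"slide":[0.5,0.1,0],"delta_rot":[0,0,0]},{"slide":[1,0.2,0.1],"delta_rot":[0,0,0]},{"slide":[1,0.2,0.1],"delta_rot":[0,0,0]},{"slide":[1,0.2,0.1],"delta_rot":[0,0,0]},{"slide":[1,0.2,0.1],"delta_rot":[0,0,0]},{"slide":[1,0.2,0.1],"delta_rot":[0,0,0]},{"slide":[1,0.2,0.1],"delta_rot":[0,0,0]},{"slide":[1,0.2,0.1],"delta_rot":[0,0,0]},{"slide":[1,0.2,0.1],"delta_rot":[0,0,0]},{"slide":[1,0.2,0.1],"delta_rot":[0,0,0]}])

```text
clock: 12.85
position: [0.5746, 0.111, 0.1561]
tool_rot: [0.0, 0.991, -0.131, 0.0]
force: [-0.4, 0.6, 0.3]
width: 0.0938
grasp_force: 0.0
```

```bash
python3 - <<'E'
from h import *
go(.61,.103,.042,-105)
f=grab('wrist'); m=(f['img'].max(2)<58).astype(np.uint8); m[260:]=0
c,_=cv2.findContours(m,0,2)
for q in c:
    if 100<cv2.contourArea(q)<4000:
        r=cv2.minAreaRect(q); print(np.round(r[0]),np.round(r[1]),'z68',onz(f,*r[0],.068).round(3),'z84',onz(f,*r[0],.084).round(3))
E
```

```text
pos [0.5746 0.111  0.1561] th -105.0 slide [ 0.302 -0.012  0.951] rot -0.0 tilt [ 0. -0. -1.] w 0.0938 t 12.85
[399. 249.] [36. 16.] z68 [0.522 0.052 0.068] z84 [0.53  0.054 0.084]
[244. 249.] [17. 37.] z68 [0.559 0.191 0.068] z84 [0.565 0.185 0.084]
[106. 206.] [27. 36.] z68 [0.631 0.298 0.068] z84 [0.632 0.285 0.084]
[320. 171.] [25. 25.] z68 [0.611 0.104 0.068] z84 [0.613 0.103 0.084]
```

Cap confirmed at (0.611, 0.104); I go down on it.

Emit:
arm_command(plan=[{"slide":[0.2,0,0],"delta_rot":[0,0,0]},{"slide":[0.31,-0.02,0],"delta_rot":[0,0,0]},{"slide":[0.31,-0.02,0.2],"delta_rot":[0,0,0]},{"slide":[0.31,-0.02,0.4],"delta_rot":[0,0,0]},{"slide":[0.31,-0.02,0.6],"delta_rot":[0,0,0]},{"slide":[0.31,-0.02,0.8],"delta_rot":[0,0,0]},{"slide":[0.31,-0.02,0.95],"delta_rot":[0,0,0]},{"slide":[0.31,-0.02,0.95],"delta_rot":[0,0,0]},{"slide":[0.31,-0.02,0.95],"delta_rot":[0,0,0]},{"slide":[0.31,-0.02,0.95],"delta_rot":[0,0,0]}])

```text
clock: 14.15
position: [0.6123, 0.1038, 0.0434]
tool_rot: [-0.0, 0.991, -0.131, 0.001]
force: [-0.5, -0.2, -0.4]
width: 0.0942
grasp_force: 0.0
```

Emit:
arm_command(plan=[{"slide":[0,0,0],"delta_rot":[0,0,0]},{"slide":[0,0,0],"delta_rot":[0,0,0]},{"slide":[0,0,0],"delta_rot":[0,0,0]},{"slide":[0,0,0],"delta_rot":[0,0,0]},{"slide":[0,0,0],"delta_rot":[0,0,0]},{"slide":[0,0,0],"delta_rot":[0,0,0]},{"slide":[0,0,0],"delta_rot":[0,0,0]},{"slide":[0,0,0],"delta_rot":[0,0,0]},{"slide":[0,0,0],"delta_rot":[0,0,0]},{"slide":[0,0,0],"delta_rot":[0,0,0]}], claw=1, squeeze=15)

```text
clock: 15.4
position: [0.6111, 0.1037, 0.042]
tool_rot: [0.0, 0.991, -0.131, -0.0]
force: [-0.2, -0.3, 0.7]
width: 0.0413
grasp_force: 15.0
```

```bash
python3 - <<'E'
from h import *
go(.457,.305,.162,-105);go(.457,.305,.162,-45)
E
```

```text
pos [0.6111 0.1037 0.042 ] th -105.0 slide [-1.676 -1.287 -1.   ] rot -0.0 tilt [-0.  0. -1.] w 0.0413 t 15.4
pos [0.6111 0.1037 0.042 ] th -105.0 slide [-1.676 -1.287 -1.   ] rot -0.667 tilt [-0.  0. -1.] w 0.0413 t 15.4
```

Emit:
arm_command(plan=[{"slide":[0,0,-0.3],"delta_rot":[0,0,0]},{"slide":[0,0,-0.7],"delta_rot":[0,0,0]},{"slide":[0,0,-1],"delta_rot":[0,0,0]},{"slide":[-0.2,-0.15,-1],"delta_rot":[0,0,0]},{"slide":[-0.4,-0.3,-1],"delta_rot":[0,0,0]},{"slide":[-0.6,-0.46,-1],"delta_rot":[0,0,0]},{"slide":[-0.8,-0.6,-1],"delta_rot":[0,0,0]},{"slide":[-0.95,-0.72,-1],"delta_rot":[0,0,0]},{"slide":[-1,-0.77,-1],"delta_rot":[0,0,0]},{"slide":[-1,-0.77,-1],"delta_rot":[0,0,0]}])

```text
clock: 16.65
position: [0.5192, 0.2243, 0.162]
tool_rot: [0.0, 0.991, -0.13, 0.0]
force: [-0.0, -0.4, -0.3]
width: 0.0416
grasp_force: 15.0
```

```bash
python3 - <<'E'
from h import *
go(.457,.305,.10,-105)
E
```

```text
pos [0.5192 0.2243 0.162 ] th -105.0 slide [-0.675 -0.516  0.516] rot 0.0 tilt [ 0.  0. -1.] w 0.0416 t 16.65
```

Emit:
arm_command(plan=[{"slide":[-0.25,-0.2,0],"delta_rot":[0,0,0]},{"slide":[-0.5,-0.38,0],"delta_rot":[0,0,0]},{"slide":[-0.675,-0.515,0],"delta_rot":[0,0,0]},{"slide":[-0.675,-0.515,0.2],"delta_rot":[0,0,0]},{"slide":[-0.675,-0.515,0.4],"delta_rot":[0,0,0]},{"slide":[-0.675,-0.515,0.6],"delta_rot":[0,0,0]},{"slide":[-0.675,-0.515,0.75],"delta_rot":[0,0,0]},{"slide":[-0.675,-0.515,0.85],"delta_rot":[0,0,0]},{"slide":[-0.675,-0.515,0.9],"delta_rot":[0,0,0]},{"slide":[-0.675,-0.515,0.95],"delta_rot":[0,0,0]}])

```text
clock: 17.9
position: [0.4577, 0.305, 0.0483]
tool_rot: [-0.0, 0.991, -0.131, 0.001]
force: [-0.3, -0.1, -0.8]
width: 0.042
grasp_force: 15.0
```

```bash
python3 - <<'E'
from h import *
go(.457,.305,.0445,-105)
f=grab('wrist');save(f,'w5.png'); print(env.get_state()['force'])
E
```

```text
pos [0.4577 0.305  0.0483] th -105.0 slide [-0.006  0.002  0.032] rot -0.0 tilt [ 0.001 -0.001 -1.   ] w 0.042 t 17.9
[ 0.05642883 -0.58008324 -0.65640638]
```

View pics/w5.png

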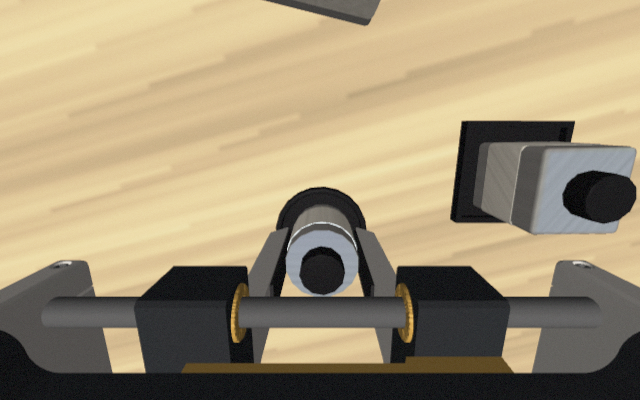

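The hardener tin is centred in the small round tray (tray around 322,235) and the square tin stands well in its own. I lower the last bit and release.

Emit:
arm_command(plan=[{"slide":[0,0,0.01],"delta_rot":[0,0,0]},{"slide":[0,0,0.015],"delta_rot":[0,0,0]},{"slide":[0,0,0.02],"delta_rot":[0,0,0]},{"slide":[0,0,0.025],"delta_rot":[0,0,0]},{"slide":[0,0,0.025],"delta_rot":[0,0,0]},{"slide":[0,0,0.025],"delta_rot":[0,0,0]},{"slide":[0,0,0.025],"delta_rot":[0,0,0]},{"slide":[0,0,0.025],"delta_rot":[0,0,0]},{"slide":[0,0,0.025],"delta_rot":[0,0,0]},{"slide":[0,0,0.025],"delta_rot":[0,0,0]}])

```text
clock: 19.2
position: [0.457, 0.3047, 0.045]
tool_rot: [-0.0, 0.991, -0.131, -0.0]
force: [0.5, 0.2, -1.3]
width: 0.0416
grasp_force: 15.0
```

Emit:
arm_command(plan=[{"slide":[0,0,0],"delta_rot":[0,0,0]},{"slide":[0,0,0],"delta_rot":[0,0,0]},{"slide":[0,0,0],"delta_rot":[0,0,0]},{"slide":[0,0,0],"delta_rot":[0,0,0]},{"slide":[0,0,0],"delta_rot":[0,0,0]},{"slide":[0,0,-0.2],"delta_rot":[0,0,0]},{"slide":[0,0,-0.5],"delta_rot":[0,0,0]},{"slide":[0,0,-0.8],"delta_rot":[0,0,0]},{"slide":[0,0,-1],"delta_rot":[0,0,0]},{"slide":[0,0,-1],"delta_rot":[0,0,0]}], claw=0)

```text
clock: 20.45
position: [0.4587, 0.3056, 0.1675]
tool_rot: [-0.001, 0.991, -0.131, 0.002]
force: [-0.1, -0.5, 0.1]
width: 0.0944
grasp_force: 0.0
```

```bash
python3 - <<'E'
from h import *
go(.619,.266,.165,-27.5)
E
```

```text
pos [0.4587 0.3056 0.1675] th -105.0 slide [ 1.375 -0.028  0.027] rot -0.861 tilt [ 0.004 -0.004 -1.   ] w 0.0944 t 20.45
```

Emit:
arm_command(plan=[{"slide":[0.4,0,0],"delta_rot":[0,0,-0.1]},{"slide":[0.8,0,0],"delta_rot":[0,0,-0.2]},{"slide":[1,-0.03,0],"delta_rot":[0,0,-0.3]},{"slide":[1,-0.03,0],"delta_rot":[0,0,-0.4]},{"slide":[1,-0.03,0],"delta_rot":[0,0,-0.5]},{"slide":[1,-0.03,0],"delta_rot":[0,0,-0.6]},{"slide":[1,-0.03,0],"delta_rot":[0,0,-0.7]},{"slide":[1,-0.03,0],"delta_rot":[0,0,-0.8]},{"slide":[1,-0.03,0],"delta_rot":[0,0,-0.86]},{"slide":[1,-0.03,0],"delta_rot":[0,0,-0.86]}])

```text
clock: 21.7
position: [0.5728, 0.2767, 0.1629]
tool_rot: [-0.0, 0.856, 0.517, -0.002]
force: [0.3, 0.4, 0.6]
width: 0.0939
grasp_force: 0.0
```

```bash
python3 - <<'E'
from h import *
go(.619,.266,.05,-27.5)
f=grab('wrist');save(f,'w6.png')
m=(f['img'].max(2)<58).astype(np.uint8); m[330:]=0
c,_=cv2.findContours(m,0,2)
for q in c:
    if 100<cv2.contourArea(q)<3000:
        r=cv2.minAreaRect(q); print(np.round(r[0]),np.round(r[1]),'z84',onz(f,*r[0],.084).round(3))
E
```

```text
pos [0.5728 0.2767 0.1629] th -27.7 slide [0.102 0.385 0.94 ] rot -0.002 tilt [-0.002 -0.002 -1.   ] w 0.0939 t 21.7
[201. 238.] [24. 27.] z84 [0.468 0.309 0.084]
[224. 207.] [59. 33.] z84 [0.502 0.323 0.084]
[375. 170.] [28. 26.] z84 [0.631 0.292 0.084]
```

View pics/w6.png

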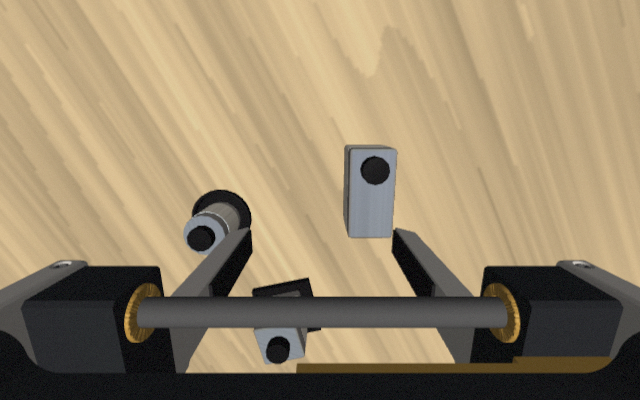

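The can's top shows corners at (350,148), (397,149), (391,237), (349,237), its sides nearly parallel to the fingers' plane.

```bash
python3 - <<'E'
from h import *
f=grab('wrist')
P=np.array([onz(f,*p,.07)[:2] for p in((350,148),(397,149),(391,237),(349,237))]);print(P.round(3),P.mean(0).round(4))
for i in range(4): d=P[(i+1)%4]-P[i]; print(np.linalg.norm(d).round(3),np.degrees(np.arctan2(d[1],d[0])).round(1))
E
```

```text
[[0.622 0.316]
 [0.658 0.297]
 [0.619 0.224]
 [0.584 0.243]] [0.6206 0.2699]
0.041 -28.9
0.082 -117.9
0.04 152.3
0.083 63.1
```

Emit:
arm_command(plan=[{"slide":[0.06,0.2,0],"delta_rot":[0,0,0]},{"slide":[0.12,0.385,0],"delta_rot":[0,0,0]},{"slide":[0.12,0.385,0.1],"delta_rot":[0,0,0]},{"slide":[0.12,0.385,0.3],"delta_rot":[0,0,0]},{"slide":[0.12,0.385,0.5],"delta_rot":[0,0,0]},{"slide":[0.12,0.385,0.7],"delta_rot":[0,0,0]},{"slide":[0.12,0.385,0.9],"delta_rot":[0,0,0]},{"slide":[0.12,0.385,0.94],"delta_rot":[0,0,0]},{"slide":[0.12,0.385,0.94],"delta_rot":[0,0,0]},{"slide":[0.12,0.385,0.94],"delta_rot":[0,0,0]}])

```text
clock: 23.05
position: [0.6222, 0.2688, 0.0536]
tool_rot: [0.0, 0.856, 0.518, 0.001]
force: [0.1, 0.6, -0.6]
width: 0.0939
grasp_force: 0.0
```

Emit:
arm_command(plan=[{"slide":[0,0,0],"delta_rot":[0,0,0]},{"slide":[0,0,0],"delta_rot":[0,0,0]},{"slide":[0,0,0],"delta_rot":[0,0,0]},{"slide":[0,0,0],"delta_rot":[0,0,0]},{"slide":[0,0,0],"delta_rot":[0,0,0]},{"slide":[0,0,0],"delta_rot":[0,0,0]},{"slide":[0,0,0],"delta_rot":[0,0,0]},{"slide":[0,0,0],"delta_rot":[0,0,0]},{"slide":[0,0,0],"delta_rot":[0,0,0]},{"slide":[0,0,0],"delta_rot":[0,0,0]}], claw=1, squeeze=25)

```text
clock: 24.3
position: [0.6211, 0.2686, 0.0522]
tool_rot: [-0.0, 0.855, 0.518, -0.0]
force: [-2.8, 1.2, 1.8]
width: 0.0418
grasp_force: 25.0
```

```bash
python3 - <<'E'
from h import *
go(.53,.1,.17,-27.5);go(.459,-.293,.17,12)
E
```

```text
pos [0.6211 0.2686 0.0522] th -27.6 slide [-1.597 -0.022 -0.981] rot -0.001 tilt [-0.    -0.001 -1.   ] w 0.0418 t 24.3
pos [0.6211 0.2686 0.0522] th -27.6 slide [-4.773  0.972 -0.981] rot -0.44 tilt [-0.    -0.001 -1.   ] w 0.0418 t 24.3
```

Emit:
arm_command(plan=[{"slide":[0,0,-0.3],"delta_rot":[0,0,0]},{"slide":[0,0,-0.7],"delta_rot":[0,0,0]},{"slide":[0,0,-1],"delta_rot":[0,0,0]},{"slide":[-0.2,0,-1],"delta_rot":[0,0,0]},{"slide":[-0.5,0,-1],"delta_rot":[0,0,0]},{"slide":[-0.8,0,-1],"delta_rot":[0,0,0]},{"slide":[-1,0,-1],"delta_rot":[0,0,0]},{"slide":[-1,0,-1],"delta_rot":[0,0,0]},{"slide":[-1,0,-1],"delta_rot":[0,0,0]},{"slide":[-1,0,-1],"delta_rot":[0,0,0]}])

```text
clock: 25.55
position: [0.5664, 0.1628, 0.1721]
tool_rot: [0.0, 0.855, 0.518, 0.0]
force: [0.4, -0.0, -2.9]
width: 0.0418
grasp_force: 25.0
```

Emit:
arm_command(plan=[{"slide":[-0.3,0.07,0],"delta_rot":[0,0,-0.05]},{"slide":[-0.6,0.15,0],"delta_rot":[0,0,-0.1]},{"slide":[-0.8,0.2,0],"delta_rot":[0,0,-0.15]},{"slide":[-1,0.25,0],"delta_rot":[0,0,-0.2]},{"slide":[-1,0.25,0],"delta_rot":[0,0,-0.25]},{"slide":[-1,0.25,0],"delta_rot":[0,0,-0.3]},{"slide":[-1,0.25,0],"delta_rot":[0,0,-0.35]},{"slide":[-1,0.25,0],"delta_rot":[0,0,-0.4]},{"slide":[-1,0.25,0],"delta_rot":[0,0,-0.44]},{"slide":[-1,0.25,0],"delta_rot":[0,0,-0.44]}])

```text
clock: 26.8
position: [0.5372, 0.0424, 0.1722]
tool_rot: [0.0, 0.629, 0.777, 0.0]
force: [0.6, 0.5, -3.4]
width: 0.042
grasp_force: 25.0
```

```bash
python3 - <<'E'
from h import *
go(.459,-.293,.17,12)
E
```

```text
pos [0.5372 0.0424 0.1722] th 12.0 slide [-2.599 -1.218  0.018] rot -0.0 tilt [-0.  0. -1.] w 0.042 t 26.8
```

Emit:
arm_command(plan=[{"slide":[-0.2,-0.1,0],"delta_rot":[0,0,0]},{"slide":[-0.5,-0.25,0],"delta_rot":[0,0,0]},{"slide":[-0.8,-0.4,0],"delta_rot":[0,0,0]},{"slide":[-1,-0.5,0],"delta_rot":[0,0,0]},{"slide":[-1,-0.5,0],"delta_rot":[0,0,0]},{"slide":[-1,-0.5,0],"delta_rot":[0,0,0]},{"slide":[-1,-0.5,0],"delta_rot":[0,0,0]},{"slide":[-1,-0.5,0],"delta_rot":[0,0,0]},{"slide":[-1,-0.5,0],"delta_rot":[0,0,0]},{"slide":[-1,-0.5,0],"delta_rot":[0,0,0]}])

```text
clock: 28.05
position: [0.503, -0.0877, 0.1723]
tool_rot: [-0.0, 0.629, 0.777, 0.0]
force: [0.2, 0.5, -3.5]
width: 0.0417
grasp_force: 25.0
```

Emit:
arm_command(plan=[{"slide":[-0.2,-0.1,0],"delta_rot":[0,0,0]},{"slide":[-0.5,-0.25,0],"delta_rot":[0,0,0]},{"slide":[-0.8,-0.4,0],"delta_rot":[0,0,0]},{"slide":[-1,-0.5,0],"delta_rot":[0,0,0]},{"slide":[-1,-0.5,0],"delta_rot":[0,0,0]},{"slide":[-1,-0.5,0],"delta_rot":[0,0,0]},{"slide":[-1,-0.5,0],"delta_rot":[0,0,0]},{"slide":[-1,-0.5,0],"delta_rot":[0,0,0]},{"slide":[-1,-0.5,0],"delta_rot":[0,0,0]},{"slide":[-1,-0.5,0],"delta_rot":[0,0,0]}])

```text
clock: 29.3
position: [0.4692, -0.2175, 0.1723]
tool_rot: [0.0, 0.629, 0.777, 0.0]
force: [-0.2, -0.2, -2.3]
width: 0.0419
grasp_force: 25.0
```

```bash
python3 - <<'E'
from h import *
go(.459,-.293,.0552,12)
f=grab('wrist');save(f,'w7.png')
E
```

```text
pos [ 0.4692 -0.2175  0.1723] th 12.0 slide [-0.597 -0.214  0.976] rot -0.0 tilt [-0.  0. -1.] w 0.0419 t 29.3
```

View pics/w7.png

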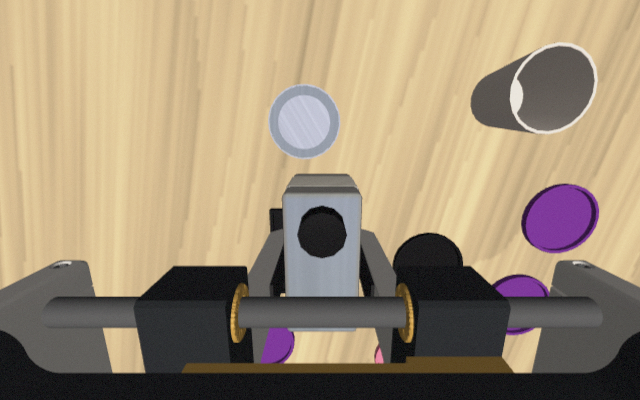

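The can is held square; its tray shows just beneath it (275,230) and the paint tin's lid at (304,121).

Emit:
arm_command(plan=[{"slide":[-0.3,-0.1,0],"delta_rot":[0,0,0]},{"slide":[-0.597,-0.214,0],"delta_rot":[0,0,0]},{"slide":[-0.597,-0.214,0.1],"delta_rot":[0,0,0]},{"slide":[-0.597,-0.214,0.3],"delta_rot":[0,0,0]},{"slide":[-0.597,-0.214,0.5],"delta_rot":[0,0,0]},{"slide":[-0.597,-0.214,0.65],"delta_rot":[0,0,0]},{"slide":[-0.597,-0.214,0.75],"delta_rot":[0,0,0]},{"slide":[-0.597,-0.214,0.85],"delta_rot":[0,0,0]},{"slide":[-0.597,-0.214,0.9],"delta_rot":[0,0,0]},{"slide":[-0.597,-0.214,0.9],"delta_rot":[0,0,0]}])

```text
clock: 30.6
position: [0.4588, -0.2931, 0.064]
tool_rot: [-0.0, 0.63, 0.777, 0.0]
force: [0.1, -0.2, -2.4]
width: 0.0421
grasp_force: 25.0
```

```bash
python3 - <<'E'
from h import *
go(.459,-.293,.055,12)
f=grab('wrist');save(f,'w8.png')
print(env.get_state()['force'])
E
```

```text
pos [ 0.4588 -0.2931  0.064 ] th 12.0 slide [0.    0.002 0.075] rot -0.0 tilt [ 0. -0. -1.] w 0.0421 t 30.6
[-0.78681176 -1.06943482 -3.02452472]
```

View pics/w8.png

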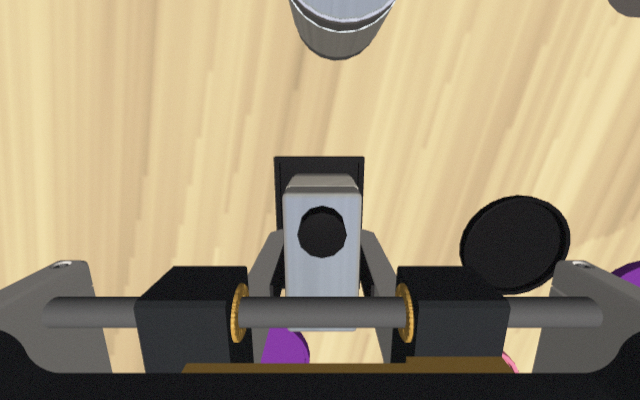

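The can sits centred over the oblong tray (tray rim 275–364, can 283–361, and 17 px clear at the far end); I lower and release.

Emit:
arm_command(plan=[{"slide":[0,0,0.02],"delta_rot":[0,0,0]},{"slide":[0,0,0.04],"delta_rot":[0,0,0]},{"slide":[0,0,0.055],"delta_rot":[0,0,0]},{"slide":[0,0,0.065],"delta_rot":[0,0,0]},{"slide":[0,0,0.07],"delta_rot":[0,0,0]},{"slide":[0,0,0.075],"delta_rot":[0,0,0]},{"slide":[0,0,0.075],"delta_rot":[0,0,0]},{"slide":[0,0,0.075],"delta_rot":[0,0,0]},{"slide":[0,0,0.075],"delta_rot":[0,0,0]},{"slide":[0,0,0.075],"delta_rot":[0,0,0]}])

```text
clock: 31.9
position: [0.4589, -0.2932, 0.0553]
tool_rot: [0.0, 0.63, 0.777, -0.0]
force: [0.9, 0.2, -3.1]
width: 0.042
grasp_force: 25.0
```

Emit:
arm_command(plan=[{"slide":[0,0,0],"delta_rot":[0,0,0]},{"slide":[0,0,0],"delta_rot":[0,0,0]},{"slide":[0,0,0],"delta_rot":[0,0,0]},{"slide":[0,0,0],"delta_rot":[0,0,0]},{"slide":[0,0,0],"delta_rot":[0,0,0]},{"slide":[0,0,-0.2],"delta_rot":[0,0,0]},{"slide":[0,0,-0.5],"delta_rot":[0,0,0]},{"slide":[0,0,-0.8],"delta_rot":[0,0,0]},{"slide":[0,0,-1],"delta_rot":[0,0,0]},{"slide":[0,0,-1],"delta_rot":[0,0,0]}], claw=0)

```text
clock: 33.15
position: [0.4602, -0.2944, 0.1776]
tool_rot: [0.003, 0.63, 0.777, -0.0]
force: [-0.2, -0.1, -1.2]
width: 0.094
grasp_force: 0.0
```

```bash
python3 - <<'E'
from h import *
go(.441,-.144,.17,12)
f=grab('wrist')
m=(f['img'].max(2)<58).astype(np.uint8); m[330:]=0
c,_=cv2.findContours(m,0,2)
for q in c:
    if 300<cv2.contourArea(q)<8000:
        r=cv2.minAreaRect(q); print('dark',np.round(r[0]),np.round(r[1]),'z9',onz(f,*r[0],.009).round(3))
g=cv2.cvtColor(f['img'],cv2.COLOR_RGB2HSV); b=f['img'].astype(int)
m=((b[...,2]-b[...,0]>8)&(b.max(2)>110)).astype(np.uint8); m[:, :150]=0
c,_=cv2.findContours(m,0,2)
for q in c:
    if cv2.contourArea(q)>500: r=cv2.minAreaRect(q); print('blue',np.round(r[0]),np.round(r[1]),'z81',onz(f,*r[0],.081).round(3))
import cv2 as c2
W=c2.cvtColor(c2.imread('pics/w7.png'),c2.COLOR_BGR2RGB)
E
```

```text
pos [ 0.4602 -0.2944  0.1776] th 12.0 slide [1.259 0.103 0.058] rot -0.0 tilt [-0.004  0.003 -1.   ] w 0.094 t 33.15
dark [452. 206.] [71. 68.] z9 [ 0.617 -0.278  0.009]
dark [320. 183.] [25. 25.] z9 [ 0.457 -0.283  0.009]
dark [318. 191.] [90. 58.] z9 [ 0.457 -0.293  0.009]
blue [278. 278.] [35. 65.] z81 [ 0.434 -0.373  0.081]
blue [543. 242.] [46. 68.] z81 [ 0.677 -0.281  0.081]
blue [320. 204.] [79. 40.] z81 [ 0.459 -0.289  0.081]
blue [592. 155.] [65. 83.] z81 [ 0.687 -0.195  0.081]
blue [333.  34.] [68. 74.] z81 [ 0.44  -0.148  0.081]
```

Emit:
arm_command(plan=[{"slide":[0.4,0.03,0],"delta_rot":[0,0,0]},{"slide":[0.8,0.07,0],"delta_rot":[0,0,0]},{"slide":[1,0.1,0],"delta_rot":[0,0,0]},{"slide":[1,0.1,0],"delta_rot":[0,0,0]},{"slide":[1,0.1,0],"delta_rot":[0,0,0]},{"slide":[1,0.1,0],"delta_rot":[0,0,0]},{"slide":[1,0.1,0],"delta_rot":[0,0,0]},{"slide":[1,0.1,0],"delta_rot":[0,0,0]},{"slide":[1,0.1,0],"delta_rot":[0,0,0]},{"slide":[1,0.1,0],"delta_rot":[0,0,0]}])

```text
clock: 34.45
position: [0.4457, -0.1733, 0.1753]
tool_rot: [0.0, 0.63, 0.777, 0.0]
force: [0.3, -0.2, 0.5]
width: 0.0942
grasp_force: 0.0
```

```bash
python3 - <<'E'
from h import *
go(.4405,-.146,.055,12)
f=grab('wrist'); b=f['img'].astype(int)
m=((b[...,2]-b[...,0]>8)&(b.max(2)>110)).astype(np.uint8); m[:, :250]=0;m[:,395:]=0
c,_=cv2.findContours(m,0,2)
for q in c:
    if cv2.contourArea(q)>500: r=cv2.minAreaRect(q); print('blue',np.round(r[0]),np.round(r[1]),'z81',onz(f,*r[0],.081).round(3))
E
```

```text
pos [ 0.4457 -0.1733  0.1753] th 12.0 slide [0.232 0.004 1.002] rot -0.0 tilt [-0.  0. -1.] w 0.0942 t 34.45
blue [276. 358.] [27. 52.] z81 [ 0.433 -0.344  0.081]
blue [310. 338.] [21. 33.] z81 [ 0.464 -0.311  0.081]
blue [320. 176.] [65. 66.] z81 [ 0.439 -0.142  0.081]
```

Emit:
arm_command(plan=[{"slide":[0.12,0,0],"delta_rot":[0,0,0]},{"slide":[0.245,0,0],"delta_rot":[0,0,0]},{"slide":[0.245,0,0.15],"delta_rot":[0,0,0]},{"slide":[0.245,0,0.35],"delta_rot":[0,0,0]},{"slide":[0.245,0,0.55],"delta_rot":[0,0,0]},{"slide":[0.245,0,0.75],"delta_rot":[0,0,0]},{"slide":[0.245,0,0.92],"delta_rot":[0,0,0]},{"slide":[0.245,0,1],"delta_rot":[0,0,0]},{"slide":[0.245,0,1],"delta_rot":[0,0,0]},{"slide":[0.245,0,1],"delta_rot":[0,0,0]}])

```text
clock: 35.75
position: [0.4403, -0.1447, 0.0561]
tool_rot: [0.001, 0.629, 0.777, 0.0]
force: [0.2, -0.2, -0.4]
width: 0.0939
grasp_force: 0.0
```

Emit:
arm_command(plan=[{"slide":[0,0,0],"delta_rot":[0,0,0]},{"slide":[0,0,0],"delta_rot":[0,0,0]},{"slide":[0,0,0],"delta_rot":[0,0,0]},{"slide":[0,0,0],"delta_rot":[0,0,0]},{"slide":[0,0,0],"delta_rot":[0,0,0]},{"slide":[0,0,0],"delta_rot":[0,0,0]},{"slide":[0,0,0],"delta_rot":[0,0,0]},{"slide":[0,0,0],"delta_rot":[0,0,0]},{"slide":[0,0,0],"delta_rot":[0,0,0]},{"slide":[0,0,0],"delta_rot":[0,0,0]}], claw=1, squeeze=25)

```text
clock: 37.0
position: [0.4392, -0.1446, 0.0553]
tool_rot: [-0.0, 0.629, 0.777, -0.0]
force: [-3.9, -0.5, 5.3]
width: 0.0596
grasp_force: 25.0
```

```bash
python3 - <<'E'
from h import *
go(.617,-.278,.155,12)
E
```

```text
pos [ 0.4392 -0.1446  0.0553] th 12.0 slide [-1.395  1.218 -0.832] rot -0.0 tilt [ 0.    -0.001 -1.   ] w 0.0596 t 37.0
```

Emit:
arm_command(plan=[{"slide":[0,0,-0.3],"delta_rot":[0,0,0]},{"slide":[0,0,-0.6],"delta_rot":[0,0,0]},{"slide":[0,0,-0.85],"delta_rot":[0,0,0]},{"slide":[-0.15,0.13,-0.85],"delta_rot":[0,0,0]},{"slide":[-0.4,0.35,-0.85],"delta_rot":[0,0,0]},{"slide":[-0.65,0.57,-0.85],"delta_rot":[0,0,0]},{"slide":[-0.9,0.8,-0.85],"delta_rot":[0,0,0]},{"slide":[-1,0.9,-0.85],"delta_rot":[0,0,0]},{"slide":[-1,0.9,-0.85],"delta_rot":[0,0,0]},{"slide":[-1,0.9,-0.85],"delta_rot":[0,0,0]}])

```text
clock: 38.25
position: [0.5693, -0.2385, 0.1561]
tool_rot: [-0.001, 0.629, 0.777, 0.0]
force: [0.5, 0.2, -2.2]
width: 0.0592
grasp_force: 25.0
```

```bash
python3 - <<'E'
from h import *
go(.617,-.278,.0585,12)
E
```

```text
pos [ 0.5693 -0.2385  0.1561] th 12.0 slide [-0.406  0.322  0.812] rot -0.0 tilt [ 0.002 -0.001 -1.   ] w 0.0592 t 38.25
```

Emit:
arm_command(plan=[{"slide":[-0.15,0.12,0],"delta_rot":[0,0,0]},{"slide":[-0.3,0.25,0],"delta_rot":[0,0,0]},{"slide":[-0.4,0.32,0],"delta_rot":[0,0,0]},{"slide":[-0.4,0.32,0.15],"delta_rot":[0,0,0]},{"slide":[-0.4,0.32,0.35],"delta_rot":[0,0,0]},{"slide":[-0.4,0.32,0.5],"delta_rot":[0,0,0]},{"slide":[-0.4,0.32,0.6],"delta_rot":[0,0,0]},{"slide":[-0.4,0.32,0.7],"delta_rot":[0,0,0]},{"slide":[-0.4,0.32,0.74],"delta_rot":[0,0,0]},{"slide":[-0.4,0.32,0.74],"delta_rot":[0,0,0]}])

```text
clock: 39.5
position: [0.6177, -0.2785, 0.0683]
tool_rot: [-0.0, 0.63, 0.777, 0.0]
force: [0.6, -0.2, -1.8]
width: 0.0599
grasp_force: 25.0
```

```bash
python3 - <<'E'
from h import *
go(.617,-.278,.0583,12)
f=grab('wrist');save(f,'w9.png')
E
```

```text
pos [ 0.6177 -0.2785  0.0683] th 12.0 slide [ 0.006 -0.005  0.084] rot -0.0 tilt [ 0. -0. -1.] w 0.0599 t 39.5
```

View pics/w9.png

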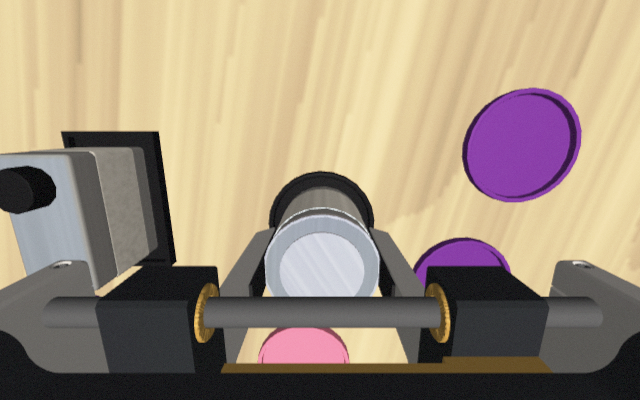

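The paint tin is centred over the large round tray (tray arc 271–372 about the tin, centre near column 321), and the oblong can stands in its tray. I lower and release.

Emit:
arm_command(plan=[{"slide":[0,0,0.02],"delta_rot":[0,0,0]},{"slide":[0,0,0.04],"delta_rot":[0,0,0]},{"slide":[0,0,0.055],"delta_rot":[0,0,0]},{"slide":[0,0,0.065],"delta_rot":[0,0,0]},{"slide":[0,0,0.075],"delta_rot":[0,0,0]},{"slide":[0,0,0.08],"delta_rot":[0,0,0]},{"slide":[0,0,0.085],"delta_rot":[0,0,0]},{"slide":[0,0,0.085],"delta_rot":[0,0,0]},{"slide":[0,0,0.085],"delta_rot":[0,0,0]},{"slide":[0,0,0.085],"delta_rot":[0,0,0]}])

```text
clock: 40.8
position: [0.6177, -0.2785, 0.0584]
tool_rot: [0.0, 0.63, 0.777, 0.0]
force: [-0.1, -0.3, -0.3]
width: 0.0592
grasp_force: 25.0
```

Emit:
arm_command(plan=[{"slide":[0,0,0],"delta_rot":[0,0,0]},{"slide":[0,0,0],"delta_rot":[0,0,0]},{"slide":[0,0,0],"delta_rot":[0,0,0]},{"slide":[0,0,0],"delta_rot":[0,0,0]},{"slide":[0,0,0],"delta_rot":[0,0,0]},{"slide":[0,0,-0.2],"delta_rot":[0,0,0]},{"slide":[0,0,-0.5],"delta_rot":[0,0,0]},{"slide":[0,0,-0.8],"delta_rot":[0,0,0]},{"slide":[0,0,-1],"delta_rot":[0,0,0]},{"slide":[0,0,-1],"delta_rot":[0,0,0]}], claw=0)

```text
clock: 42.05
position: [0.6193, -0.2795, 0.1813]
tool_rot: [0.003, 0.63, 0.777, 0.0]
force: [0.5, 1.0, -0.0]
width: 0.0939
grasp_force: 0.0
```

Emit:
arm_command(plan=[{"slide":[0,-0.3,-1],"delta_rot":[0,0,0]},{"slide":[0,-0.7,-1],"delta_rot":[0,0,0]},{"slide":[0,-1,-1],"delta_rot":[0,0,0]},{"slide":[0,-1,-1],"delta_rot":[0,0,0]},{"slide":[0,-1,-1],"delta_rot":[0,0,0]},{"slide":[0,-1,-1],"delta_rot":[0,0,0]},{"slide":[0,-1,-1],"delta_rot":[0,0,0]},{"slide":[0,-1,-1],"delta_rot":[0,0,0]},{"slide":[0,-1,-1],"delta_rot":[0,0,0]},{"slide":[0,-1,-1],"delta_rot":[0,0,0]}])

```text
clock: 43.3
position: [0.5004, -0.3034, 0.2982]
tool_rot: [0.0, 0.629, 0.777, 0.0]
force: [-0.2, -0.2, 0.9]
width: 0.0939
grasp_force: 0.0
```

```bash
python3 - <<'E'
from h import *
a=grab('scene')['img'][130:360,200:520]; b=grab('side')['img'][90:370,200:400]
b=cv2.resize(b,(int(200*460/280),460)); a=cv2.resize(a,(460,int(230*460/320)))
a=cv2.copyMakeBorder(a,0,460-a.shape[0],0,0,cv2.BORDER_CONSTANT)
save({'img':np.hstack([a,b])},'end.png')
E
```

```text
(no output)
```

View pics/end.png

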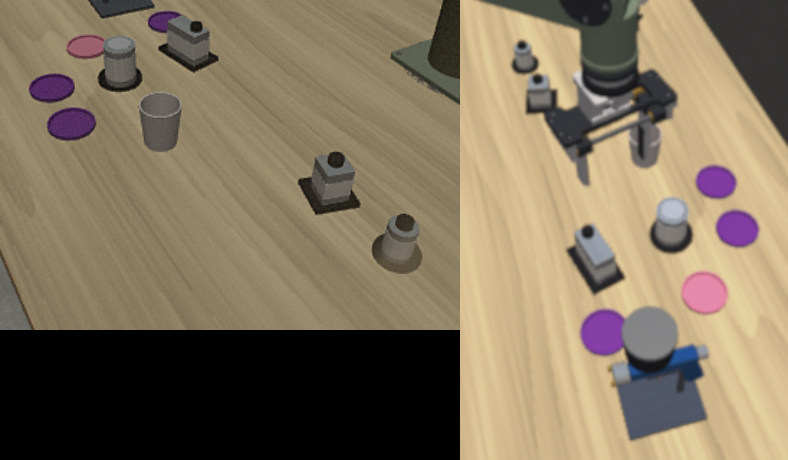

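All four tins stand upright in their own trays (left half: large round at 120,65, oblong at 188,42, square at 333,180, small round at 400,240), and the cup and gun have not moved.

```bash
python3 -c "
from plant import env
print(env.close_job())"
```

```text
the job is handed in; nothing more can be done
None
```

All four tins are standing upright in their matching trays, with the cup and spray gun left where they were; I handed the job in at about 43 s, and the hand-in returned no verdict.

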